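# Clamp the carved printing block in the carving vise

## Task

Take the largest printing block out of the rack and lay it flat in the carving vise with its carved face up, lengthwise between the two jaws, resting on the rails and centred across them. Then crank the handle clockwise until the moving jaw has the block gripped firmly end to end, and let go. Leave the other blocks and the things on the desk where they are.

Things in the scene. Friction and masses are not known exactly. Their poses are not given: they have to be found in the camera images.
- block: the largest of three wooden printing blocks: a slab 110 mm long (its y axis), 64 mm wide (z) and 22 mm thick (x), about 0.13 kg, origin at its centre. Its +x face carries the carved, black-inked picture (a frame and plum blossoms); the other face is plain. It starts standing on a long edge in any one of the rack's grooves, carved face to the rack's +x
- block_small: another printing block, 84 x 46 x 22 mm, on edge in the rack; axes and origin as for the large one. To be left alone
- block_low: another printing block, 98 x 36 x 22 mm, on edge in the rack; axes and origin as for the large one. To be left alone
- rack: fixed wooden rack, 200 (x) by 130 (y) mm, 30 mm high, origin at the centre of its underside. Three grooves along y, 25 mm wide, 20 mm deep (floor 10 mm above the desk), centred at x = -60, 0 and +60 mm. The large block's top edge stands 74 mm above the desk, 44 mm above the ridges
- vise: fixed grey carving vise on a wooden plinth; origin on the desk under its middle, z up, x along the screw from the crank end (-x) to the fixed jaw (+x). Plinth x = -130 to +145 mm, 110 mm wide, 32 mm high. Work rests on two steel rails, tops 76 mm above the desk, 56 mm wide over both. Both jaws 72 mm wide, 16 mm high above the rails. Screw axis at y = 0, 61 mm above the desk
- jaw: the moving jaw, grey with a steel face plate; origin at the centre of its clamping face, 84 mm above the desk, x axis towards the fixed jaw and square to it. The jaw slides along the vise's x, 10 mm per turn of the crank. It starts 119 to 130 mm from the fixed jaw's face and can be closed to 101 mm
- crank (a joint): turn of the crank about the vise's +x axis, rad: grows clockwise as seen from the crank end, closing the jaw. Range 0 (jaw faces 132 mm apart, crank arm straight up) to 19.4. Stiff: 8 to 12 N at the handle turns it, and it stays where it is left (overtightened, it eases back a little). Once the jaw touches the block, it grows stiffer, and an eighth to a quarter turn more grips it firmly
- handle_mid (a point): middle of the crank's black handle, a freely revolving cylinder 20 mm in diameter and 60 mm long, parallel to the screw, 38 mm from the screw axis, its middle at x = -181 mm in the vise's frame. The steel crank arm is at x = -142 to -150 mm
- inkstone: dark inkstone, 86 x 130 x 22 mm, origin at the centre of its underside. To be left alone
- mallet: wooden carving mallet lying down, 205 mm long (x axis, head at +x), head 52 mm across, origin on the desk under the handle. To be left alone
- paperweight: brass bar paperweight, 26 x 120 x 14 mm, origin at the centre of its underside. To be left alone
- fixed_jaw (a point): centre of the fixed jaw's clamping face, at x = +95 mm in the vise's frame, 84 mm above the desk; axes as the vise's. The fixed jaw reaches from there to x = +130 mm
Not all that is in view belongs to the job. Leave any blue look-alike of the block alone.

How it is judged (in metres and radians):
On the way:
1. the large block lies carved face up on the vise's rails, lengthwise between the jaws (angle between block's own x axis and vertical below 0.12 rad and z of block in the frame of vise between 0.082 and 0.092 m and y of block in the frame of vise between -0.02 and 0.02 m and angle between the y axis of block and the x axis of vise, either way round below 0.15 rad), for 0.2 s.
At the end, for the whole second after the job is handed in: the large block lies carved face up (level within 0.06 rad) on the vise's rails (centre 83 to 91 mm above the desk), lengthwise along the vise within 0.06 rad, centred across the rails within 10 mm, at rest and gripped by the moving jaw with more than 12 N (angle between block's own x axis and vertical below 0.06 rad and z of block in the frame of vise between 0.083 and 0.091 m and y of block in the frame of vise between -0.01 and 0.01 m and angle between the y axis of block and the x axis of vise, either way round below 0.06 rad and contact force between jaw and block above 12 N and linear speed of block below 0.01 m/s); the robot touches nothing.
It fails at once if another printing block is moved by more than 20 mm (distance of any of block_small, block_low from where it was at the start of the episode above 0.02 m).
It fails at once if the inkstone, mallet or paperweight is moved by more than 20 mm (distance of any of inkstone, mallet, paperweight from where it was at the start of the episode above 0.02 m).
It also fails if it takes over 72 s, if anything falls off the work surface, if the arm or the gripper's body presses on something with over 40 N, if the wrist force passes 120 N, or if a joint passes its speed limit or range.

## Robot

A 6-joint arm with a two-finger parallel gripper is mounted at the origin on the work surface. World frame = base frame: x ahead of the robot, y to its left, z up, the work surface at z = 0. Lengths are in mm, angles in degrees, forces in N, time in s.
With the tool pointing down it reaches from about 300 to 850 mm from the base axis. Payload 4.2 kg.
Tool frame: the origin (TCP) lies on the centre line of the jaws, within the pads' length; the fingertips stand 8 mm ahead of it and the grasp point (between the pads) lies 11 mm behind it; z points along the fingers, y is the line along which they close (so a half turn about z gives the same grasp; the last joint's range is limited). The gripper opens to 91 mm and grips with 3 to 60 N. Pads are 32 mm wide; open, the fingers measure 118 mm over their backs; the gripper's body (76 mm by 178 mm) begins 60 mm behind the grasp point.
Start: joints at [-75.802, 18.312, 89.639, -0, 72.044, -1.146], TCP at [152.153, -554.519, 221.976] pointing down, gripper open.
Joint ranges: [-177.97, 177.97], [-48.28, 115.42], [12.27, 149.76], [-77.06, 257.06], [2.81, 150.46], [-146.56, 146.56]. Speed limits (degrees/s): [147.25, 147.25, 180, 180, 180, 180].

## Interface

Orientations are given as [roll, pitch, yaw] about the fixed x, y, z axes, in that order (R = Rz(yaw) Ry(pitch) Rx(roll)).
In Python, from workcell import telemetry, eyes, ticket gives the robot as it stands. The module is installed in compiled form; this text tells all that it offers.
- The arm moves only by the shell command python3 -m crank 'ROWS' [OPENING] [FORCE]. ROWS is JSON, a list of rows, each an object of numbers: "dx", "dy", "dz": the shift along the world's x, y, z normalised to -1 to 1, where 1 is 80 cm; "yaw": the turn about the world's z normalised to -1 to 1, where 1 is 5 degrees. A call has 1 to 10 rows; each row shifts and turns the commanded pose from where the row before left it; what a row does not reach is not made up. A row lasts 1/8 s, in which the tool goes at most 62.5 mm and 10.7 degrees, less where a joint would pass 70% of its speed; a pose out of reach is approached as far as the arm can. A call with a number of a shift or a turn outside -1 to 1 is refused whole. A call with a gripper value outside its range is refused whole. OPENING is the opening, from 0 (shut) to 1 (fully open), set as the call begins (- or left out, the last holds). The fingers move at their own pace and stop on an object; FORCE is the grip in N (left out, the last holds). Time passes only in rows, so rows that do not move let the fingers close. It gives the time, the measured TCP pose, the force, the opening and the grip force at its end, in the units of the state.
- telemetry.state(): the state, without advancing time (a new reading comes with each control period).
- eyes.grab_frame(name): name is "scene" or "top"; returns the picture (400x640x3 uint8, red, green, blue); there is no depth.
- eyes.calibration(name): a dict with "camera_matrix" (3x3 intrinsics, pixels), "world_from_camera" (4x4, takes a point from camera to world coordinates). Camera axes: x right, y down, z forward; pixel columns grow to the right and rows downward; lengths in mm; the calibration is good to about 2 mm. A picture is of the moment at which its call begins. calibration takes no time and is no camera call.
- ticket.job_done(): hands the job in; it is judged then, once.
The state is a dict: "time_s": time; "qpos": joint angles; "qvel": joint speeds; "effort": joint torques, N m; "ee_pos": TCP position; "ee_rot": TCP orientation; "force": force on the tool from outside, world axes, zero at the start; "torque": the same for the moment, N m; "gripper_width": finger opening in mm; "gripper_force": force on a finger pad.
Only numpy, scipy, OpenCV 4.12 (cv2) and the standard library are available. Lean on these libraries where they do the work, as an engineer would, in place of code of your own. Each camera call takes 0.05 s, during which the arm holds its last target. There are 200 camera calls.

## Working session

There is one attempt and no reset: what is moved stays moved. The work goes in short steps, Python scripts to look and compute and a shell command to move; the robot and the scene stay as the last step left them, time stands still between calls to the robot, and variables do not carry over. Pictures are saved under pics/ and viewed, at most 10 in all, crops included, and the job is handed in when it is done.

```bash
mkdir -p pics; python3 - <<'E'
from workcell import telemetry, eyes
import cv2, numpy as np
s=telemetry.state(); print(s['time_s'],s['ee_pos'],s['ee_rot'],s['gripper_width'])
for n in('top','scene'):
    im=eyes.grab_frame(n); cv2.imwrite(f'pics/{n}0.png',im[:,:,::-1])
    c=eyes.calibration(n); print(n,np.round(c['camera_matrix'],1).tolist(),np.round(c['world_from_camera'],3).tolist())
E
```

```text
0.0 [ 152.01067353 -554.01624818  221.11151938] [-1.79895365e+02 -2.56911436e-03  1.53406147e+01] 91.27886128039808
top [[474.2, 0.0, 326.5], [0.0, 474.2, 198.6], [0.0, 0.0, 1.0]] [[-0.024, -0.995, 0.092, 422.736], [-1.0, 0.022, -0.019, 73.555], [0.017, -0.092, -0.996, 1328.854], [0.0, 0.0, 0.0, 1.0]]
scene [[429.4, 0.0, 318.8], [0.0, 429.4, 205.2], [0.0, 0.0, 1.0]] [[0.851, 0.381, -0.362, 984.611], [0.526, -0.606, 0.597, -629.152], [0.008, -0.698, -0.716, 939.128], [0.0, 0.0, 0.0, 1.0]]
```

View pics/top0.png

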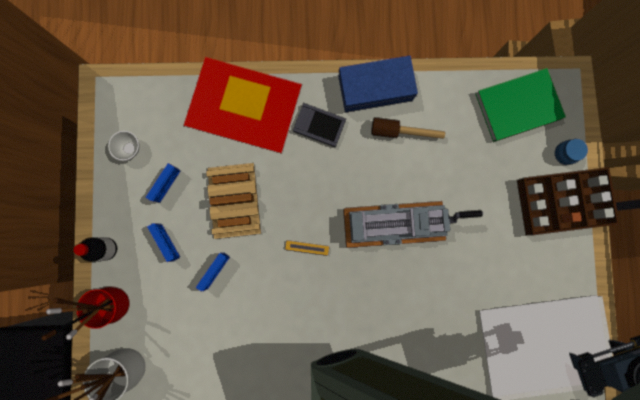

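View pics/scene0.png

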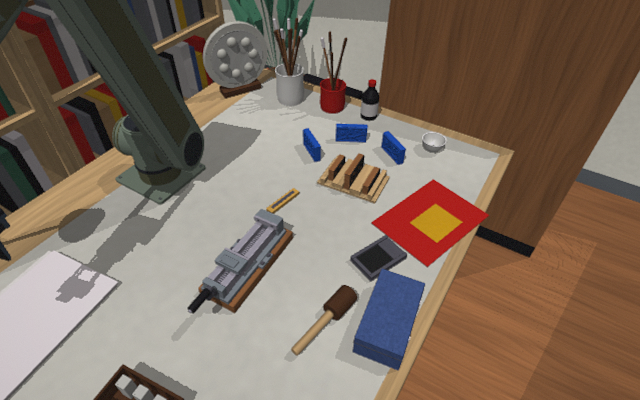

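Top view: rack at about (233,202) with three blocks; three blue look-alikes at (163,183), (162,242) and (212,272); vise at about (396,224) with the crank to the right at (467,214); mallet (405,129), inkstone (319,124), paperweight (307,247). In the scene view the rack is at (353,178) and the tallest block seems to be the middle one, at (353,170). I'll enlarge both to confirm.

```bash
python3 - <<'E'
import cv2, numpy as np
def crop(n,x0,y0,x1,y1,w,h):
    im=cv2.imread(f'pics/{n}0.png')[y0:y1,x0:x1]; im=cv2.resize(im,(w,h),interpolation=cv2.INTER_CUBIC)
    sx=w/(x1-x0); sy=h/(y1-y0)
    for x in range((x0+9)//10*10,x1,10):
        X=int((x-x0+.5)*sx); cv2.line(im,(X,0),(X,6),(255,0,255),1); cv2.putText(im,str(x),(X,16),0,.35,(255,0,255),1)
    for y in range((y0+9)//10*10,y1,10):
        Y=int((y-y0+.5)*sy); cv2.line(im,(0,Y),(6,Y),(255,0,255),1); cv2.putText(im,str(y),(8,Y+4),0,.35,(255,0,255),1)
    return im
a=np.hstack([crop('top',200,155,270,245,400,514)[:300*2],crop('scene',310,145,395,210,400,306) if 0 else cv2.copyMakeBorder(crop('scene',312,145,394,207,400,302),0,212,0,0,0)])
cv2.imwrite('pics/rack.png',a)
b=np.vstack([crop('top',335,190,495,255,800,325),crop('scene',180,200,310,320,300,277) if 0 else cv2.copyMakeBorder(crop('scene',184,200,304,320,270,270),0,0,0,530,0)])
t=crop('top',335,190,495,245,800,275); s=crop('scene',184,202,304,317,334,320)
b=np.vstack([t,cv2.copyMakeBorder(s,0,0,0,466,0)])
cv2.imwrite('pics/vise.png',b); print(a.shape,b.shape)
E
```

```text
(514, 800, 3) (595, 800, 3)
```

View pics/rack.png

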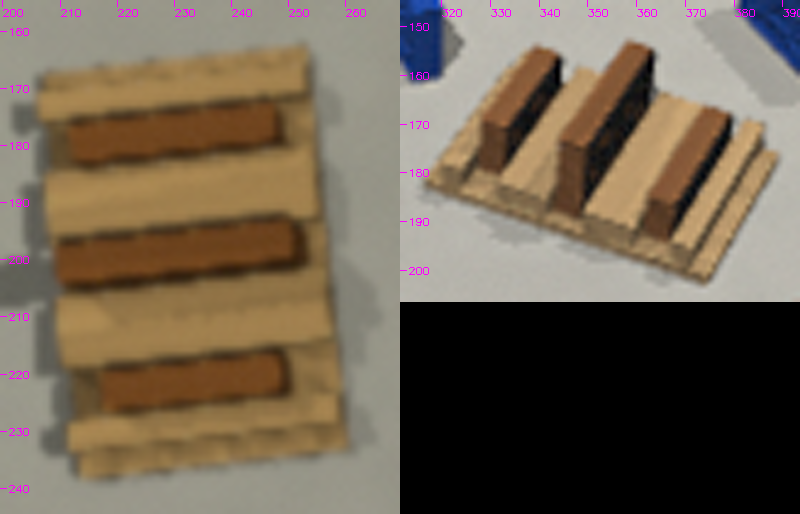

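View pics/vise.png

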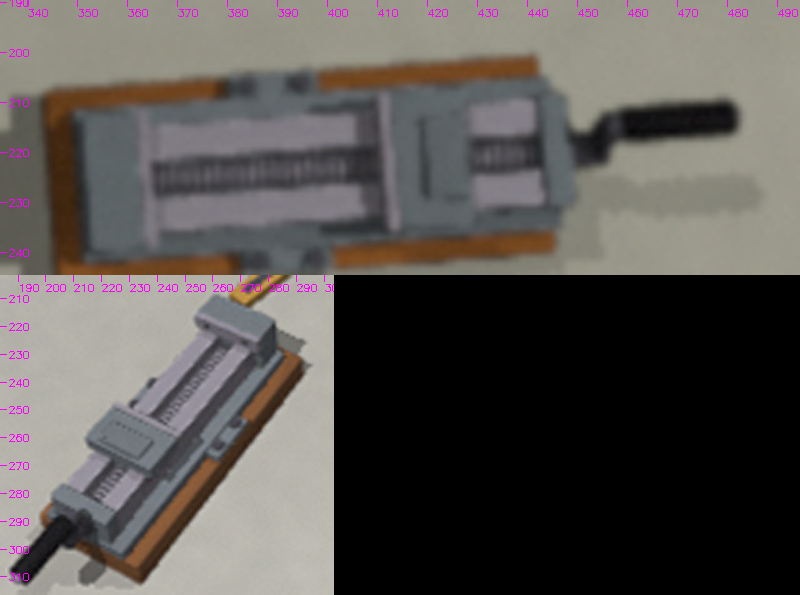

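Candidates: blocks in the rack at top-view pixels (228,178), (229,199) and (232,222), plus the blue look-alikes at (163,183), (162,242) and (212,272). The middle one, (229,199), is the longest (about 42 px against 36 and 31) and stands clearly tallest in the scene crop, at (354,170). It is brown with its carved black face towards world +x, so it is the large block. Next: fit poses from corners and overlay.

```bash
cat > h.py <<'E'
import numpy as np, cv2
from scipy.optimize import least_squares
from workcell import eyes
C={n:eyes.calibration(n) for n in('top','scene')}
def proj(n,P):
    W=np.linalg.inv(C[n]['world_from_camera']); c=(W[:3,:3]@np.atleast_2d(P).T+W[:3,3:]).T
    u=(C[n]['camera_matrix']@c.T).T; return u[:,:2]/u[:,2:]
def ray(n,uv,z):
    M=C[n]['world_from_camera']; d=M[:3,:3]@np.linalg.inv(C[n]['camera_matrix'])@[*uv,1]
    return M[:3,3]+d*(z-M[2,3])/d[2]
def tf(p,P):
    c,s=np.cos(p[2]),np.sin(p[2]); P=np.atleast_2d(np.array(P,float))
    return P@np.array([[c,-s,0],[s,c,0],[0,0,1]]).T+[p[0],p[1],0]
def fit(obs,p0):
    f=lambda p:np.concatenate([(proj(n,tf(p,P))[0]-uv) for n,P,uv in obs])
    r=least_squares(f,p0,loss='soft_l1',x_scale=[10,10,.1]); return r.x,np.round(f(r.x).reshape(-1,2),1).tolist()
def box(x0,x1,y0,y1,z0,z1):
    P=[(x,y,z) for x in(x0,x1) for y in(y0,y1) for z in(z0,z1)]
    return [(a,b) for a in P for b in P if a<b and sum(i!=j for i,j in zip(a,b))==1]
def draw(im,n,segs,p,x0,y0,s,col):
    for a,b in segs:
        q=proj(n,tf(p,[a,b])); q=((q-[x0,y0]+.5)*s*8).astype(int)
        cv2.line(im,tuple(map(int,q[0])),tuple(map(int,q[1])),col,1,cv2.LINE_AA,3)
E
cat > fit.py <<'E'
from h import *
rt=lambda X,Y:('top',(200+X/5.714-.5,155+Y/5.711-.5)); rs=lambda X,Y:('scene',(312+X/4.878-.5,145+Y/4.87-.5))
vt=lambda X,Y:('top',(335+X/5-.5,190+Y/5-.5)); vs=lambda X,Y:('scene',(184+X/2.783-.5,202+(Y-275)/2.783-.5))
O=lambda P,q:(q[0],P,q[1])
blk=[O((11,55,74),rt(57,237)),O((-11,55,74),rt(62,288)),O((11,-55,74),rt(297,218)),O((-11,-55,74),rt(303,268)),
 O((-11,-55,74),rs(160,135)),O((11,-55,74),rs(185,145)),O((-11,55,74),rs(230,42)),O((11,55,74),rs(255,52))]
pb,r=fit(blk,[420,330,.05]); print('block',pb[:2].round(1),np.degrees(pb[2]).round(2),r)
vi=[O((145,-55,32),vt(45,93)),O((-130,-55,32),vt(537,55)),O((-130,55,32),vt(555,250)),O((145,-55,0),vs(304,373)),O((-130,-55,0),vs(140,582)),
 O((130,-36,92),vt(75,110)),O((130,36,92),vt(84,262))]
pv,r=fit(vi,[390,-110,1.6]); print('vise',pv[:2].round(1),np.degrees(pv[2]).round(2),r)
hd=[('top',vt(672,119)[1]),('scene',vs(40,552)[1])]
f=lambda q:np.concatenate([proj(n,tf(pv,(-181,-38*np.sin(q[0])*0+q[0],q[1])))[0]-uv for n,uv in hd])
r=least_squares(f,[0,90]); y,z=r.x; print('handle vise y,z',r.x,'res',r.fun.round(1),'radius',np.hypot(y,z-61),'ang',np.degrees(np.arctan2(-y,z-61)))
for n,uv in (vt(385,95),vt(395,228)): print('jaw edge',np.round(tf((0,0,-pv[2]),ray(n,uv,92)-[pv[0],pv[1],0]),1))
np.save('pose.npy',[pb,pv])
T=[cv2.imread('pics/%s0.png'%n) for n in('top','scene')]
def view(k,n,x0,y0,w,h,s):
    im=cv2.resize(T[k][y0:y0+h,x0:x0+w],None,fx=s,fy=s,interpolation=cv2.INTER_CUBIC)
    draw(im,n,box(-11,11,-55,55,10,74),pb,x0,y0,s,(255,255,0)); draw(im,n,box(-100,100,-65,65,0,30),pb,x0,y0,s,(0,255,0))
    draw(im,n,box(-130,145,-55,55,0,32),pv,x0,y0,s,(0,255,0)); draw(im,n,box(95,130,-36,36,76,92),pv,x0,y0,s,(255,255,0))
    draw(im,n,box(-211,-151,y-10,y+10,z-10,z+10),pv,x0,y0,s,(0,0,255)); draw(im,n,[((-150,0,61),(95,0,61))],pv,x0,y0,s,(255,0,255)); return im
a=view(0,'top',335,190,160,70,5)
b=np.hstack([view(1,'scene',180,200,130,120,2.4)[:250],view(0,'top',200,155,70,90,2.7)[:250],view(1,'scene',312,145,90,70,2.9)[:250].copy() if 0 else cv2.copyMakeBorder(view(1,'scene',312,145,90,70,3),0,40,0,0,0)])
b=b[:, :800]; b=cv2.copyMakeBorder(b,0,0,0,800-b.shape[1],0) if b.shape[1]<800 else b
cv2.imwrite('pics/ov.png',np.vstack([a,b]))
E
sed -i 's/view(0,.top.,200,155,70,90,2.7)\[:250\]/cv2.copyMakeBorder(view(0,"top",200,155,70,90,2.7),0,7,0,0,0)/' fit.py; python3 fit.py
```

```text
block [544.3 302.9] 3.46 [[0.2, 0.1], [-0.2, -0.6], [-0.3, -0.0], [-0.8, -0.5], [-1.7, 0.6], [-0.2, 0.8], [-0.9, -0.4], [0.3, -0.3]]
vise [ 467.3 -141.9] 92.89 [[-1.2, 0.0], [-0.3, 0.3], [0.0, 1.3], [0.2, 0.6], [0.9, 0.8], [0.2, 1.8], [0.6, -1.1]]
handle vise y,z [-10.05738868  92.86646167] res [-0.3  1.1  1.6 -0.8] radius 33.41590110331162 ang 17.516241333441045
jaw edge [[-32.8 -36.6  92. ]]
jaw edge [[-31.7  33.1  92. ]]
```

View pics/ov.png

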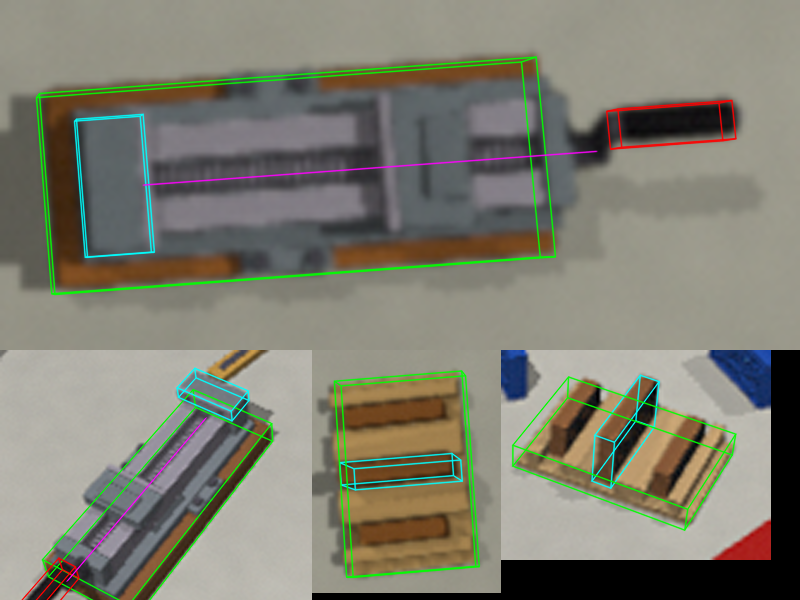

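The overlay fits the rack, block and plinth within about 1 px. The crank handle sits about 17° past upright, and the gap measures about 121.5 mm. The tool only yaws, so the plan is: lift the block, stand it on free desk, tip it onto its plain face between the open fingers, regrasp it across its 64 mm width, then place it. First I move above the rack.

```bash
python3 -m crank '[{"dx":0.0272,"dy":0.0595,"yaw":0.868},{"dx":0.0272,"dy":0.0595,"yaw":0.868},{"dx":0.0272,"dy":0.0595,"yaw":0.868},{"dx":0.0272,"dy":0.0595,"yaw":0.868},{"dx":0.0272,"dy":0.0595,"yaw":0.868},{"dx":0.0272,"dy":0.0595,"yaw":0.868},{"dx":0.0272,"dy":0.0595,"yaw":0.868},{"dx":0.0272,"dy":0.0595,"yaw":0.868},{"dx":0.0272,"dy":0.0595,"yaw":0.868}]' 0.45 20
python3 -m crank '[{"dx":0.0272,"dy":0.0595,"yaw":0.868},{"dx":0.0272,"dy":0.0595,"yaw":0.868},{"dx":0.0272,"dy":0.0595,"yaw":0.868},{"dx":0.0272,"dy":0.0595,"yaw":0.868},{"dx":0.0272,"dy":0.0595,"yaw":0.868},{"dx":0.0272,"dy":0.0595,"yaw":0.868},{"dx":0.0272,"dy":0.0595,"yaw":0.868},{"dx":0.0272,"dy":0.0595,"yaw":0.868},{"dx":0.0272,"dy":0.0595,"yaw":0.868},{}]'
```

```text
validation failed for argument at $[0]...
validation failed for argument at $[0]...
```

```bash
python3 -m crank '[{"dx":0.0272,"dy":0.0595,"dz":0,"yaw":0.868},{"dx":0.0272,"dy":0.0595,"dz":0,"yaw":0.868},{"dx":0.0272,"dy":0.0595,"dz":0,"yaw":0.868},{"dx":0.0272,"dy":0.0595,"dz":0,"yaw":0.868},{"dx":0.0272,"dy":0.0595,"dz":0,"yaw":0.868},{"dx":0.0272,"dy":0.0595,"dz":0,"yaw":0.868},{"dx":0.0272,"dy":0.0595,"dz":0,"yaw":0.868},{"dx":0.0272,"dy":0.0595,"dz":0,"yaw":0.868},{"dx":0.0272,"dy":0.0595,"dz":0,"yaw":0.868}]' 0.45 20
```

```text
time_s: 1.23
ee_pos: [348.3, -124.5, 221.9]
ee_rot: [180.0, -0.0, 54.5]
force: [0.1, -0.0, -0.0]
gripper_width: 41.1
gripper_force: 0.0
```

```bash
python3 -m crank '[{"dx":0.0272,"dy":0.0594,"dz":-0.0083,"yaw":0.868},{"dx":0.0272,"dy":0.0594,"dz":-0.0083,"yaw":0.868},{"dx":0.0272,"dy":0.0594,"dz":-0.0083,"yaw":0.868},{"dx":0.0272,"dy":0.0594,"dz":-0.0083,"yaw":0.868},{"dx":0.0272,"dy":0.0594,"dz":-0.0083,"yaw":0.868},{"dx":0.0272,"dy":0.0594,"dz":-0.0083,"yaw":0.868},{"dx":0.0272,"dy":0.0594,"dz":-0.0083,"yaw":0.868},{"dx":0.0272,"dy":0.0594,"dz":-0.0083,"yaw":0.868},{"dx":0.0272,"dy":0.0594,"dz":-0.0083,"yaw":0.868},{"dx":0,"dy":0,"dz":0,"yaw":0}]'; python3 - <<'E'
from workcell import eyes
import cv2,numpy as np
im=eyes.grab_frame('scene')[:,:,::-1]; im2=eyes.grab_frame('top')[:,:,::-1]
cv2.imwrite('pics/s1.png',im); cv2.imwrite('pics/t1.png',im2)
cv2.imwrite('pics/v1.png',np.hstack([cv2.resize(im[100:220,290:410],(400,400)),cv2.resize(im2[140:260,180:300],(400,400))]))
E
```

```text
time_s: 2.48
ee_pos: [544.2, 304.3, 160.3]
ee_rot: [-179.9, 0.0, 93.6]
force: [-0.9, -0.9, 0.7]
gripper_width: 41.2
gripper_force: 0.0
```

View pics/v1.png

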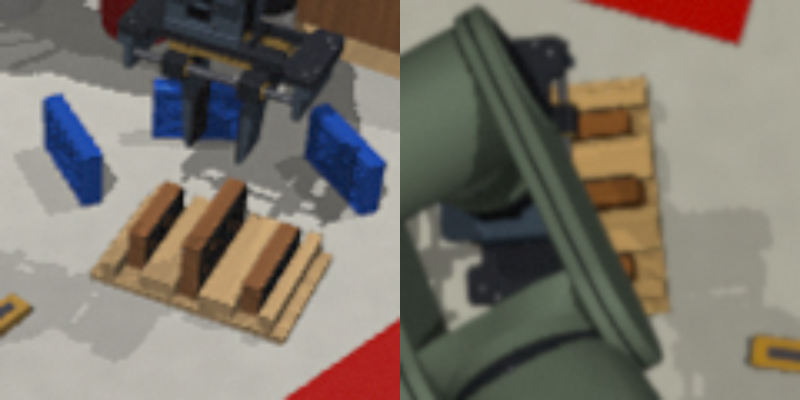

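The fingers hover on either side of the middle (largest) block, with tips at about (348,143) and (363,148) in the scene image. I descend and check the force.

```bash
python3 -m crank '[{"dx":0,"dy":-0.001,"dz":-0.035,"yaw":0},{"dx":0,"dy":0,"dz":-0.035,"yaw":0},{"dx":0,"dy":0,"dz":-0.03,"yaw":0},{"dx":0,"dy":0,"dz":-0.008,"yaw":0}]'; python3 -m crank '[{"dx":0,"dy":0,"dz":-0.013,"yaw":0},{"dx":0,"dy":0,"dz":-0.013,"yaw":0},{"dx":0,"dy":0,"dz":0,"yaw":0}]'
```

```text
time_s: 3.08
ee_pos: [542.5, 298.8, 74.9]
ee_rot: [-179.8, 0.1, 93.4]
force: [-0.5, -0.4, 0.5]
gripper_width: 40.8
gripper_force: 0.0
time_s: 3.45
ee_pos: [543.4, 300.5, 54.5]
ee_rot: [-179.9, 0.0, 93.5]
force: [0.4, 0.2, 0.5]
gripper_width: 41.2
gripper_force: 0.0
```

```bash
python3 -m crank '[{"dx":0,"dy":0,"dz":0,"yaw":0},{"dx":0,"dy":0,"dz":0,"yaw":0},{"dx":0,"dy":0,"dz":0,"yaw":0},{"dx":0,"dy":0,"dz":0,"yaw":0}]' 0 25
```

```text
time_s: 3.95
ee_pos: [545.3, 301.0, 55.5]
ee_rot: [179.8, -0.0, 93.5]
force: [4.1, 0.4, -1.0]
gripper_width: 21.8
gripper_force: 24.9
```

Gripped at 21.8 mm. Lift, and carry to free desk at about (590,135).

```bash
python3 -m crank '[{"dx":0,"dy":0,"dz":0.02,"yaw":0},{"dx":0,"dy":0,"dz":0.04,"yaw":0},{"dx":0,"dy":0,"dz":0.05,"yaw":0},{"dx":0.01,"dy":-0.04,"dz":0.01,"yaw":0},{"dx":0.02,"dy":-0.06,"dz":0,"yaw":0},{"dx":0.02,"dy":-0.06,"dz":0,"yaw":0},{"dx":0.006,"dy":-0.0475,"dz":-0.03,"yaw":0},{"dx":0,"dy":0,"dz":-0.05,"yaw":0},{"dx":0,"dy":0,"dz":-0.03,"yaw":0},{"dx":0,"dy":0,"dz":0,"yaw":0}]'; python3 - <<'E'
from workcell import eyes
import cv2,numpy as np
im=eyes.grab_frame('scene')[:,:,::-1]; cv2.imwrite('pics/s2.png',im[60:310,200:520].repeat(2,0).repeat(2,1))
E
```

```text
time_s: 5.2
ee_pos: [586.0, 134.4, 60.7]
ee_rot: [-179.6, 0.0, 93.4]
force: [-0.4, 0.2, -1.0]
gripper_width: 21.7
gripper_force: 25.0
```

View pics/s2.png

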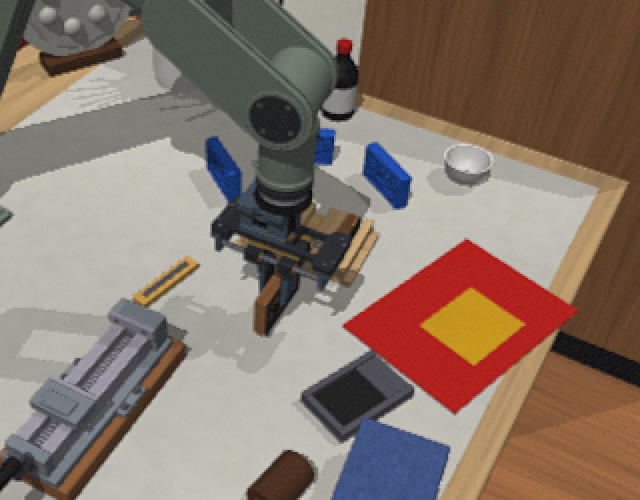

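The block is held upright over clear desk, carved face to +x. Lower, release and raise.

```bash
python3 -m crank '[{"dx":0,"dy":0,"dz":-0.012,"yaw":0},{"dx":0,"dy":0,"dz":-0.008,"yaw":0},{"dx":0,"dy":0,"dz":0,"yaw":0}]'; python3 -m crank '[{"dx":0,"dy":0,"dz":0,"yaw":0},{"dx":0,"dy":0,"dz":0,"yaw":0},{"dx":0,"dy":0,"dz":0,"yaw":0}]' 1
```

```text
time_s: 5.62
ee_pos: [588.3, 134.8, 46.8]
ee_rot: [-180.0, 0.0, 93.5]
force: [0.5, 0.7, -1.4]
gripper_width: 22.1
gripper_force: 25.0
time_s: 6.0
ee_pos: [588.9, 134.8, 47.4]
ee_rot: [180.0, -0.0, 93.5]
force: [1.1, 0.2, 0.2]
gripper_width: 48.9
gripper_force: 0.0
```

```bash
python3 -m crank '[{"dx":0,"dy":0,"dz":0.015,"yaw":0},{"dx":0,"dy":0,"dz":0,"yaw":0},{"dx":0,"dy":0,"dz":0,"yaw":0},{"dx":0,"dy":0,"dz":0,"yaw":0},{"dx":-0.018,"dy":0,"dz":0,"yaw":0},{"dx":-0.018,"dy":0,"dz":0,"yaw":0},{"dx":0,"dy":0,"dz":0,"yaw":0}]'; python3 -m crank '[{"dx":-0.009,"dy":0,"dz":0,"yaw":0},{"dx":-0.009,"dy":0,"dz":0,"yaw":0},{"dx":-0.009,"dy":0,"dz":0,"yaw":0},{"dx":-0.009,"dy":0,"dz":0,"yaw":0},{"dx":-0.003,"dy":0,"dz":0,"yaw":0},{"dx":0,"dy":0,"dz":0,"yaw":0},{"dx":0,"dy":0,"dz":0,"yaw":0}]'; python3 - <<'E'
from workcell import eyes
import cv2,numpy as np
im=eyes.grab_frame('scene')[:,:,::-1]; t=eyes.grab_frame('top')[:,:,::-1];cv2.imwrite('pics/s3f.png',im);cv2.imwrite('pics/t3f.png',t)
cv2.imwrite('pics/v3.png',np.hstack([cv2.resize(im[150:250,280:400],(400,333)),cv2.resize(t[150:250,220:340],(400,333))]))
E
```

```text
time_s: 6.88
ee_pos: [558.0, 134.7, 59.0]
ee_rot: [-179.9, 0.0, 93.5]
force: [-0.1, -0.2, 0.4]
gripper_width: 91.7
gripper_force: 0.0
time_s: 7.75
ee_pos: [528.9, 134.8, 59.0]
ee_rot: [180.0, -0.0, 93.5]
force: [-0.1, 0.4, 0.4]
gripper_width: 91.2
gripper_force: 0.0
```

View pics/v3.png

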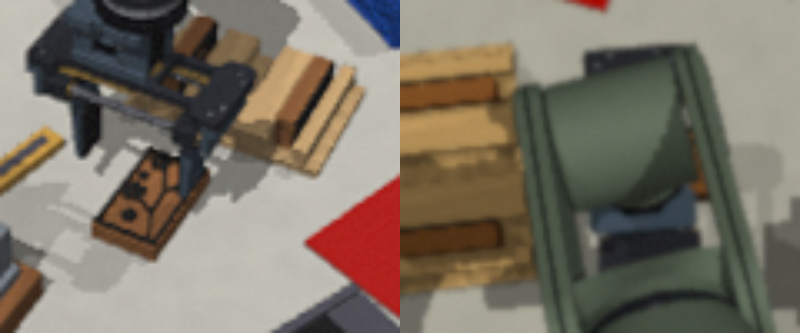

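It tipped over: flat on the desk, carved face up (near corners at about (308,217) and (327,224) in the scene image, far right corner (342,203)). I work out its centre from these.

```bash
python3 - <<'E'
from h import *
for uv in [(307.3,216.3),(326.8,223.6),(342.2,203)]: print(ray('scene',uv,22).round(1))
E
```

```text
[516.7  78.9  22. ]
[579.4  84.7  22. ]
[575.9 180.3  22. ]
```

```bash
python3 -m crank '[{"dx":0.0225,"dy":0,"dz":0,"yaw":0},{"dx":0,"dy":0,"dz":-0.03,"yaw":0},{"dx":0,"dy":0,"dz":-0.02,"yaw":0},{"dx":0,"dy":0,"dz":-0.0095,"yaw":0},{"dx":0,"dy":0,"dz":0,"yaw":0}]'; python3 -m crank '[{"dx":0,"dy":0,"dz":0,"yaw":0},{"dx":0,"dy":0,"dz":0,"yaw":0},{"dx":0,"dy":0,"dz":0,"yaw":0},{"dx":0,"dy":0,"dz":0,"yaw":0},{"dx":0,"dy":0,"dz":0,"yaw":0}]' 0 25
```

```text
time_s: 8.48
ee_pos: [546.2, 134.7, 10.9]
ee_rot: [-179.9, 0.0, 93.5]
force: [0.6, 0.0, -0.4]
gripper_width: 91.3
gripper_force: 0.0
time_s: 9.1
ee_pos: [546.4, 134.7, 11.8]
ee_rot: [-180.0, -0.0, 93.5]
force: [-2.2, -0.5, 4.6]
gripper_width: 63.6
gripper_force: 25.0
```

Gripped at 63.6 mm. Before carrying, I refine the vise pose using the rails and jaw faces as well.

```bash
cat > fit2.py <<'E'
from h import *
vt=lambda X,Y:('top',(335+X/5-.5,190+Y/5-.5)); vs=lambda X,Y:('scene',(184+X/2.783-.5,202+(Y-275)/2.783-.5))
# (P, obs, weight u, weight v)
o=[((145,-55,32),vt(45,93),1,1),((-130,-55,32),vt(537,55),1,1),((-130,55,32),vt(555,250),1,1),((145,-55,0),vs(304,373),1,1),((-130,-55,0),vs(140,582),1,1),
((92,-28,76),vt(158,125),0,1),((92,28,76),vt(158,235),0,1),((-110,-28,76),vt(540,98),0,1),((-110,28,76),vt(540,207),0,1),
((95,0,92),vt(153,180),1,0),((-26.5,0,92),vt(387,165),1,0),((-211,-11,97),vt(738,118),1,0),((-151,-11,97),vt(607,123),1,0)]
def f(p): return np.concatenate([(proj(q[0],tf(p,P))[0]-q[1])*[a,b] for P,q,a,b in o])
r=least_squares(f,[467,-142,1.62],x_scale=[10,10,.1],loss='soft_l1'); p=r.x
print(p[:2].round(1),np.degrees(p[2]).round(2)); print(f(p).reshape(-1,2).round(1).tolist())
for k,(x,y,z) in {'fixed':(95,0,84),'jaw':(-26.5,0,84),'mid':(34.2,0,87),'axis192':(-192,0,61)}.items(): print(k,tf(p,(x,y,z)).round(1))
h=[('top',vt(672,119)[1]),('scene',vs(40,552)[1])]
g=lambda a:np.concatenate([proj(n,tf(p,(-181,-38*np.sin(a[0]),61+38*np.cos(a[0]))))[0]-uv for n,uv in h])
q=least_squares(g,[.3]); print('crank',np.degrees(q.x),q.fun.round(1))
E
python3 fit2.py
```

```text
[ 468.1 -143.5] 93.0
[[-0.7, -0.2], [0.3, -0.1], [0.6, 0.9], [0.0, 1.0], [0.8, 1.4], [-0.0, 0.8], [0.0, -0.0], [-0.0, 0.5], [-0.0, -0.2], [-0.3, 0.0], [-0.9, -0.0], [-1.1, -0.0], [2.3, 0.0]]
fixed [[463.1 -48.6  84. ]]
jaw [[ 469.5 -169.9   84. ]]
mid [[ 466.3 -109.3   87. ]]
axis192 [[ 478.1 -335.2   61. ]]
crank [16.09508613] [ 0.8  0.4  1.3 -1.1]
```

```bash
python3 -m crank '[{"dx":0,"dy":0,"dz":0.03,"yaw":-0.1},{"dx":0,"dy":0,"dz":0.055,"yaw":0},{"dx":0,"dy":0,"dz":0.065,"yaw":0},{"dx":-0.01,"dy":-0.03,"dz":0.025,"yaw":0},{"dx":-0.02,"dy":-0.06,"dz":0,"yaw":0},{"dx":-0.02,"dy":-0.07,"dz":0,"yaw":0},{"dx":-0.02,"dy":-0.07,"dz":0,"yaw":0},{"dx":-0.02,"dy":-0.05,"dz":0,"yaw":0},{"dx":-0.01,"dy":-0.027,"dz":-0.02,"yaw":0},{"dx":0,"dy":0,"dz":-0.015,"yaw":0}]'; python3 -m crank '[{"dx":0,"dy":0,"dz":0,"yaw":0},{"dx":0,"dy":0,"dz":0,"yaw":0}]'; python3 - <<'E'
from workcell import eyes
import cv2,numpy as np
im=eyes.grab_frame('scene')[:,:,::-1]; t=eyes.grab_frame('top')[:,:,::-1];cv2.imwrite('pics/s4f.png',im);cv2.imwrite('pics/t4f.png',t)
cv2.imwrite('pics/v4.png',np.hstack([cv2.resize(im[170:320,180:320],(400,429)),cv2.resize(t[150:300,335:475],(400,429))]))
E
```

```text
time_s: 10.35
ee_pos: [466.1, -112.0, 122.7]
ee_rot: [180.0, 0.0, 92.8]
force: [-0.6, -0.1, -1.5]
gripper_width: 64.0
gripper_force: 25.0
time_s: 10.6
ee_pos: [467.3, -110.1, 123.6]
ee_rot: [180.0, 0.0, 93.0]
force: [-0.7, -0.6, -0.7]
gripper_width: 63.8
gripper_force: 25.0
```

View pics/v4.png

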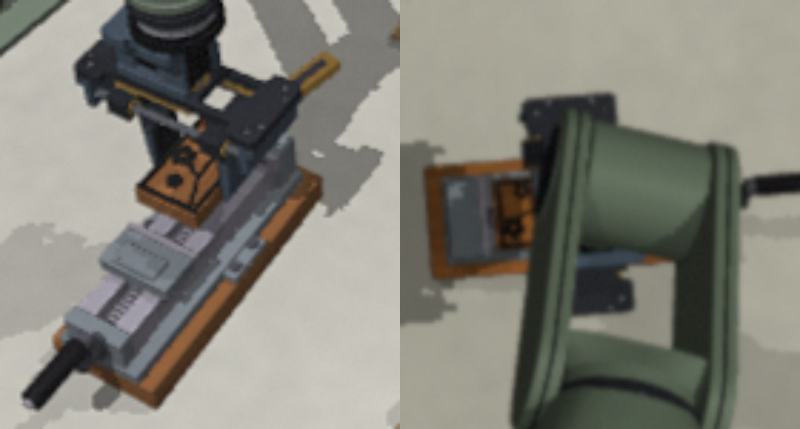

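The block hangs over the rails, carved face up. I check the end gap to the fixed jaw in the top view (jaw face near px column 366, block end near 368) against the expected figure, and also compare in the scene view.

```bash
python3 - <<'E'
from h import *
t=cv2.imread('pics/t4f.png'); s=cv2.imread('pics/s4f.png')
for v in (219,223,227): print(v,[tuple(int(k) for k in t[v,u,::-1]) for u in range(360,375)])
p=(468.1,-143.5,np.radians(93))
tcp=(467.3,-110.1)
B=[(x,y,z) for x in(-55,55) for y in(-32,32) for z in(112,134)]
b=(467.2,-108.6,np.radians(93))
for k,P in (('end top',(55,0,134.4)),('endT-',(55,-32,134.4)),('endT+',(55,32,134.4)),('near -x,-y',(-55,-32,134.4)),('near -x,+y',(-55,32,134.4))): print(k,proj('top',tf(b,P)).round(1),proj('scene',tf(b,P)).round(1))
print('fixed',proj('top',tf(p,(95,0,92))).round(1))
im=cv2.resize(s[225:260,220:265],(720,560),interpolation=cv2.INTER_CUBIC); cv2.imwrite('pics/v5.png',im)
E
```

```text
219 [(62, 66, 69), (61, 66, 68), (69, 68, 71), (81, 77, 83), (83, 79, 85), (73, 70, 74), (68, 65, 66), (62, 49, 44), (56, 36, 22), (37, 25, 16), (49, 31, 16), (75, 45, 20), (82, 50, 24), (83, 51, 24), (81, 49, 23)]
223 [(64, 69, 71), (64, 69, 71), (67, 70, 72), (83, 80, 85), (81, 78, 84), (61, 58, 62), (46, 43, 44), (52, 40, 35), (59, 37, 24), (38, 27, 16), (36, 24, 14), (62, 36, 15), (77, 46, 21), (80, 48, 22), (80, 49, 22)]
227 [(62, 68, 69), (62, 67, 69), (65, 68, 70), (69, 67, 72), (76, 74, 79), (65, 62, 66), (50, 46, 51), (54, 49, 48), (51, 37, 28), (44, 28, 17), (30, 20, 15), (32, 22, 14), (24, 18, 12), (17, 15, 11), (23, 16, 8)]
end top [[368.4 224.7]] [[261.9 210.7]]
endT- [[367.3 212. ]] [[272.4 215.2]]
endT+ [[369.5 237.4]] [[251.7 206.4]]
near -x,-y [[410.5 208.8]] [[247.3 244.5]]
near -x,+y [[412.9 234. ]] [[225.8 234.6]]
fixed [[364.8 225.8]]
```

View pics/v5.png

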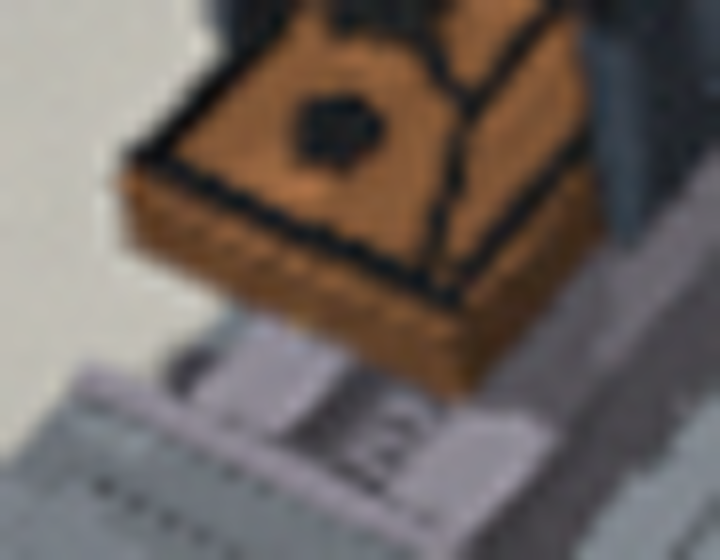

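Predictions and picture agree within about 1 px (block end at column 367.5, jaw face at 365), so there is about 5 mm clearance at each end. Lowering.

```bash
python3 -m crank '[{"dx":0,"dy":-0.001,"dz":-0.015,"yaw":0},{"dx":0,"dy":0,"dz":-0.012,"yaw":0},{"dx":0,"dy":0,"dz":-0.01,"yaw":0},{"dx":0,"dy":0,"dz":-0.005,"yaw":0},{"dx":0,"dy":0,"dz":0,"yaw":0}]'
```

```text
time_s: 11.32
ee_pos: [466.5, -111.6, 89.5]
ee_rot: [-180.0, -0.0, 93.0]
force: [-0.1, 1.1, -0.8]
gripper_width: 64.1
gripper_force: 25.0
```

```bash
python3 -m crank '[{"dx":0,"dy":0,"dz":-0.0025,"yaw":0},{"dx":0,"dy":0,"dz":0,"yaw":0}]';python3 -m crank '[{"dx":0,"dy":0,"dz":-0.0015,"yaw":0},{"dx":0,"dy":0,"dz":0,"yaw":0}]'
```

```text
time_s: 11.58
ee_pos: [466.7, -111.7, 87.9]
ee_rot: [180.0, 0.0, 93.0]
force: [0.8, -0.2, -0.6]
gripper_width: 63.7
gripper_force: 25.0
time_s: 11.82
ee_pos: [466.8, -111.7, 87.8]
ee_rot: [180.0, 0.0, 93.0]
force: [-1.2, 0.2, 6.4]
gripper_width: 64.0
gripper_force: 25.0
```

Contact with the rails (6 N). Release, rise, and move over the crank handle.

```bash
python3 -m crank '[{"dx":0,"dy":0,"dz":0,"yaw":0},{"dx":0,"dy":0,"dz":0,"yaw":0},{"dx":0,"dy":0,"dz":0,"yaw":0},{"dx":0,"dy":0,"dz":0.04,"yaw":0},{"dx":0,"dy":0,"dz":0.06,"yaw":0},{"dx":0.007,"dy":-0.04,"dz":0,"yaw":0},{"dx":0.007,"dy":-0.07,"dz":0,"yaw":0},{"dx":0.007,"dy":-0.07,"dz":0,"yaw":0},{"dx":0.006,"dy":-0.07,"dz":0,"yaw":0},{"dx":0,"dy":-0.029,"dz":0,"yaw":0}]' 0.95; python3 -m crank '[{"dx":0,"dy":0,"dz":0,"yaw":0},{"dx":0,"dy":0,"dz":0,"yaw":0}]' 0.6; python3 - <<'E'
from h import *
im=eyes.grab_frame('scene')[:,:,::-1]; t=eyes.grab_frame('top')[:,:,::-1];cv2.imwrite('pics/s6f.png',im);cv2.imwrite('pics/t6f.png',t)
A=cv2.resize(im[190:320,180:310],(400,400),interpolation=cv2.INTER_CUBIC); B=cv2.resize(t[180:280,335:435],(400,400),interpolation=cv2.INTER_CUBIC)
cv2.imwrite('pics/v6.png',np.hstack([A,B]))
b=(466.5,-109.7,np.radians(93)); print('pred block corners top',proj('top',tf(b,[(55,-32,98),(55,32,98),(-55,-32,98),(-55,32,98)])).round(1).tolist())
E
```

```text
time_s: 13.08
ee_pos: [488.2, -337.6, 166.1]
ee_rot: [180.0, 0.0, 92.8]
force: [-0.3, 1.4, -0.1]
gripper_width: 86.5
gripper_force: 0.0
time_s: 13.32
ee_pos: [488.0, -333.5, 166.4]
ee_rot: [-180.0, -0.1, 93.0]
force: [0.4, 0.0, -1.3]
gripper_width: 69.6
gripper_force: 0.0
pred block corners top [[366.3, 213.2], [368.4, 237.8], [408.3, 210.0], [410.5, 234.5]]
```

View pics/v6.png

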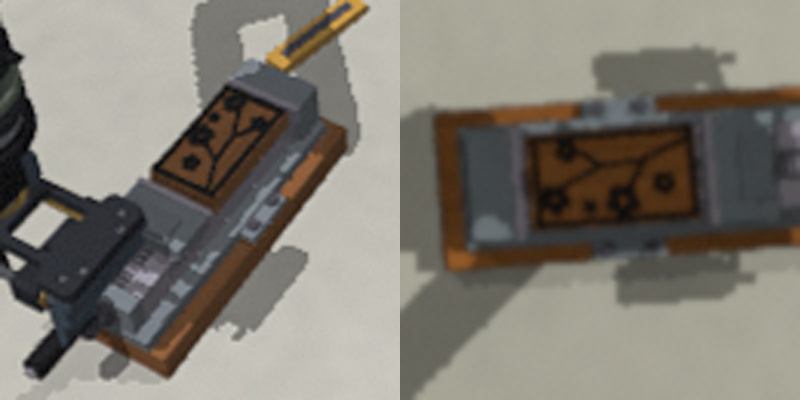

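The block lies flat between the jaws, carved face up (top-view px about 367–409 by 211–238), as predicted. That was the last picture I view; from here I go by numbers. Lowering onto the handle.

```bash
python3 -m crank '[{"dx":0,"dy":0,"dz":-0.04,"yaw":0},{"dx":0,"dy":0,"dz":-0.035,"yaw":0},{"dx":0,"dy":0,"dz":-0.025,"yaw":0},{"dx":0,"dy":0,"dz":0,"yaw":0}]'; python3 -m crank '[{"dx":0,"dy":0,"dz":0,"yaw":0},{"dx":0,"dy":0,"dz":0,"yaw":0},{"dx":0,"dy":0,"dz":0,"yaw":0},{"dx":0,"dy":0,"dz":0,"yaw":0},{"dx":0,"dy":0,"dz":0,"yaw":0},{"dx":0,"dy":0,"dz":0,"yaw":0}]' 0 40
```

```text
time_s: 13.92
ee_pos: [487.5, -333.0, 85.5]
ee_rot: [-179.8, -0.1, 93.0]
force: [-0.4, -1.2, 0.1]
gripper_width: 54.6
gripper_force: 0.0
time_s: 14.68
ee_pos: [488.2, -335.1, 87.0]
ee_rot: [180.0, 0.0, 93.0]
force: [-0.9, -0.6, 3.1]
gripper_width: 19.1
gripper_force: 40.0
```

Handle gripped, with small side force (φ≈16°). Contact should come at about 416° further on; I work out the arc rows.

```bash
python3 - <<'E'
import numpy as np
f=np.radians(np.arange(16,16+24*37,24)); 
d=np.diff(np.c_[38*np.sin(f)*.9986,38*np.sin(f)*.052,38*np.cos(f)],axis=0)/800
for a,r in zip(np.degrees(f[1:]),d[:20]): print(round(a),*r.round(4))
E
```

```text
40 0.0174 0.0009 -0.0093
64 0.0121 0.0006 -0.0156
88 0.0048 0.0002 -0.0192
112 -0.0034 -0.0002 -0.0195
136 -0.011 -0.0006 -0.0164
160 -0.0167 -0.0009 -0.0105
184 -0.0195 -0.001 -0.0027
208 -0.019 -0.001 0.0054
232 -0.0151 -0.0008 0.0127
256 -0.0086 -0.0005 0.0178
280 -0.0007 -0.0 0.0197
304 0.0074 0.0004 0.0183
328 0.0142 0.0007 0.0137
352 0.0185 0.001 0.0068
376 0.0197 0.001 -0.0014
400 0.0174 0.0009 -0.0093
424 0.0121 0.0006 -0.0156
448 0.0048 0.0002 -0.0192
472 -0.0034 -0.0002 -0.0195
496 -0.011 -0.0006 -0.0164
```

```bash
python3 -m crank '[{"dx":0.0174,"dy":0.0009,"dz":-0.0093,"yaw":0},{"dx":0.0121,"dy":0.0006,"dz":-0.0156,"yaw":0},{"dx":0.0048,"dy":0.0002,"dz":-0.0192,"yaw":0},{"dx":0,"dy":0,"dz":0,"yaw":0}]'
```

```text
time_s: 15.18
ee_pos: [516.1, -333.6, 51.0]
ee_rot: [180.0, 0.0, 93.0]
force: [0.8, -0.9, -1.3]
gripper_width: 19.4
gripper_force: 40.0
```

```bash
python3 -m crank '[{"dx":-0.0034,"dy":-0.0002,"dz":-0.0195,"yaw":0},{"dx":-0.011,"dy":-0.0006,"dz":-0.0164,"yaw":0},{"dx":-0.0167,"dy":-0.0009,"dz":-0.0105,"yaw":0},{"dx":-0.0195,"dy":-0.001,"dz":-0.0027,"yaw":0},{"dx":-0.019,"dy":-0.001,"dz":0.0054,"yaw":0},{"dx":-0.0151,"dy":-0.0008,"dz":0.0127,"yaw":0},{"dx":-0.0086,"dy":-0.0005,"dz":0.0178,"yaw":0},{"dx":0,"dy":0,"dz":0,"yaw":0}]'
```

```text
time_s: 16.18
ee_pos: [441.3, -337.3, 40.9]
ee_rot: [179.9, -0.0, 92.9]
force: [2.0, 1.3, 0.1]
gripper_width: 19.3
gripper_force: 40.0
```

```bash
python3 -m crank '[{"dx":-0.0007,"dy":0,"dz":0.0197,"yaw":0},{"dx":0.0074,"dy":0.0004,"dz":0.0183,"yaw":0},{"dx":0.0142,"dy":0.0007,"dz":0.0137,"yaw":0},{"dx":0.0185,"dy":0.001,"dz":0.0068,"yaw":0},{"dx":0.0197,"dy":0.001,"dz":-0.0014,"yaw":0},{"dx":0,"dy":0,"dz":0,"yaw":0}]' - 55; python3 - <<'E'
from h import *
t=eyes.grab_frame('top'); cv2.imwrite('pics/t7.png',t[:,:,::-1]); cv2.imwrite('pics/s7.png',eyes.grab_frame('scene')[:,:,::-1])
for v in (215,222): print([tuple(int(k) for k in t[v,u]) for u in range(362,370)],'|',[tuple(int(k) for k in t[v,u]) for u in range(404,416)])
E
```

```text
time_s: 16.92
ee_pos: [486.9, -335.0, 87.5]
ee_rot: [-179.7, -0.0, 93.1]
force: [-5.7, -1.5, 0.7]
gripper_width: 18.7
gripper_force: 55.0
[(101, 101, 104), (99, 95, 99), (83, 75, 76), (62, 46, 38), (38, 26, 15), (30, 23, 16), (42, 27, 16), (47, 29, 14)] | [(40, 25, 13), (28, 21, 13), (36, 31, 27), (68, 60, 58), (82, 77, 81), (73, 73, 75), (67, 72, 75), (66, 70, 74), (66, 71, 74), (66, 72, 74), (63, 70, 71), (59, 63, 65)]
[(69, 71, 74), (84, 82, 86), (83, 78, 82), (66, 55, 51), (58, 38, 22), (41, 28, 19), (49, 32, 15), (75, 46, 19)] | [(75, 45, 17), (64, 40, 20), (38, 26, 14), (51, 43, 42), (77, 75, 77), (85, 82, 86), (72, 75, 78), (68, 74, 75), (68, 73, 76), (67, 73, 74), (66, 72, 74), (61, 68, 69)]
```

```bash
python3 -m crank '[{"dx":0.0174,"dy":0.0009,"dz":-0.0093,"yaw":0},{"dx":0.0121,"dy":0.0006,"dz":-0.0156,"yaw":0}]'; python3 -m crank '[{"dx":0.0028,"dy":0.0001,"dz":-0.0094,"yaw":0},{"dx":0,"dy":0,"dz":0,"yaw":0}]'
```

```text
time_s: 17.27
ee_pos: [511.2, -333.9, 69.4]
ee_rot: [-179.9, 0.0, 93.0]
force: [-7.8, -0.1, 7.4]
gripper_width: 19.2
gripper_force: 55.0
time_s: 17.52
ee_pos: [514.6, -333.7, 61.0]
ee_rot: [180.0, 0.0, 93.0]
force: [-1.0, -0.8, 1.6]
gripper_width: 18.9
gripper_force: 55.0
```

```bash
python3 -m crank '[{"dx":0.0014,"dy":0.0001,"dz":-0.0098,"yaw":0}]'; python3 -m crank '[{"dx":-0.0007,"dy":0,"dz":-0.0099,"yaw":0}]'; python3 -m crank '[{"dx":-0.0027,"dy":-0.0001,"dz":-0.0095,"yaw":0}]'; python3 -m crank '[{"dx":0,"dy":0,"dz":0,"yaw":0},{"dx":0,"dy":0,"dz":0,"yaw":0}]'
```

```text
time_s: 17.65
ee_pos: [516.0, -333.7, 54.4]
ee_rot: [179.9, 0.0, 93.0]
force: [-3.3, 1.7, 13.8]
gripper_width: 19.1
gripper_force: 55.0
time_s: 17.77
ee_pos: [516.2, -333.7, 47.3]
ee_rot: [179.8, 0.1, 93.0]
force: [-3.5, 3.8, 20.9]
gripper_width: 19.2
gripper_force: 55.0
time_s: 17.9
ee_pos: [515.2, -333.8, 40.8]
ee_rot: [179.7, 0.1, 92.9]
force: [-1.8, 5.5, 24.9]
gripper_width: 19.2
gripper_force: 55.0
time_s: 18.15
ee_pos: [515.0, -333.7, 40.5]
ee_rot: [179.7, 0.1, 92.9]
force: [-0.0, 3.5, 17.8]
gripper_width: 19.1
gripper_force: 55.0
```

Resistance is rising (14→25 N): the jaw has met the block, and we are about 27° past contact. I tighten further, watching the force.

```bash
python3 -m crank '[{"dx":-0.0047,"dy":-0.0002,"dz":-0.0088,"yaw":0}]' - 60; python3 -m crank '[{"dx":-0.0064,"dy":-0.0003,"dz":-0.0076,"yaw":0}]'; python3 -m crank '[{"dx":0,"dy":0,"dz":0,"yaw":0},{"dx":0,"dy":0,"dz":0,"yaw":0}]'
```

```text
time_s: 18.27
ee_pos: [513.4, -333.9, 35.3]
ee_rot: [179.4, 0.1, 92.8]
force: [1.2, 9.0, 30.8]
gripper_width: 18.8
gripper_force: 60.0
time_s: 18.4
ee_pos: [510.9, -334.2, 30.3]
ee_rot: [179.1, 0.2, 92.7]
force: [8.4, 11.5, 32.0]
gripper_width: 18.8
gripper_force: 60.0
time_s: 18.65
ee_pos: [510.6, -334.2, 30.0]
ee_rot: [179.1, 0.2, 92.8]
force: [6.4, 9.5, 26.5]
gripper_width: 18.8
gripper_force: 60.0
```

```bash
python3 -m crank '[{"dx":-0.0078,"dy":-0.0004,"dz":-0.0061,"yaw":0}]'; python3 -m crank '[{"dx":-0.0089,"dy":-0.0005,"dz":-0.0044,"yaw":0}]'; python3 -m crank '[{"dx":0,"dy":0,"dz":0,"yaw":0},{"dx":0,"dy":0,"dz":0,"yaw":0}]'
```

```text
time_s: 18.77
ee_pos: [508.2, -334.5, 26.7]
ee_rot: [178.7, 0.3, 92.6]
force: [15.8, 16.6, 33.0]
gripper_width: 18.5
gripper_force: 60.0
time_s: 18.9
ee_pos: [505.0, -334.9, 23.7]
ee_rot: [178.2, 0.3, 92.5]
force: [27.8, 20.5, 27.3]
gripper_width: 19.3
gripper_force: 60.1
time_s: 19.15
ee_pos: [504.9, -334.8, 23.3]
ee_rot: [178.3, 0.4, 92.5]
force: [23.0, 17.1, 26.2]
gripper_width: 19.0
gripper_force: 60.1
```

About 57° past contact (φ≈135°) with about 39 N at the handle, so firmly gripped. I relax the commanded pose onto the actual one, open and withdraw upward.

```bash
python3 -m crank '[{"dx":0.0085,"dy":0.0005,"dz":0.0055,"yaw":0},{"dx":0.0085,"dy":0.0005,"dz":0.0055,"yaw":0},{"dx":0,"dy":0,"dz":0,"yaw":0}]'; python3 -m crank '[{"dx":0,"dy":0,"dz":0,"yaw":0},{"dx":0,"dy":0,"dz":0,"yaw":0},{"dx":0,"dy":0,"dz":0,"yaw":0},{"dx":0,"dy":0,"dz":0,"yaw":0}]' 0.6
```

```text
time_s: 19.52
ee_pos: [509.9, -334.2, 28.9]
ee_rot: [179.3, 0.2, 92.9]
force: [5.0, 6.1, 20.5]
gripper_width: 18.9
gripper_force: 60.0
time_s: 20.02
ee_pos: [503.7, -334.0, 23.2]
ee_rot: [-180.0, -0.0, 93.0]
force: [0.1, -0.2, 0.1]
gripper_width: 54.1
gripper_force: 0.0
```

On release the crank seems to have eased back to φ≈123°. I withdraw and measure the handle from the images.

```bash
python3 -m crank '[{"dx":0,"dy":0,"dz":0.05,"yaw":0},{"dx":0,"dy":0,"dz":0.06,"yaw":0},{"dx":0,"dy":0,"dz":0.06,"yaw":0},{"dx":-0.05,"dy":-0.05,"dz":0,"yaw":0},{"dx":-0.05,"dy":-0.05,"dz":0,"yaw":0},{"dx":-0.05,"dy":-0.05,"dz":0,"yaw":0},{"dx":0,"dy":0,"dz":0,"yaw":0}]'; cat > meas.py <<'E'
from h import *
t=eyes.grab_frame('top'); s=eyes.grab_frame('scene'); cv2.imwrite('pics/t8.png',t[:,:,::-1]); cv2.imwrite('pics/s8.png',s[:,:,::-1])
p=(468.1,-143.5,np.radians(93)); P=lambda a:(-181,-38*np.sin(a),61+38*np.cos(a))
def cen(im,n,P0,ref):
    m=(im.max(2)<35).astype(np.uint8); k,l,st,c=cv2.connectedComponentsWithStats(m); j=[(np.hypot(*(c[i]-P0)),i) for i in range(1,k) if st[i,4]>40]
    d,i=min(j); return c[i],st[i]
for n,im in(('top',t),('scene',s)):
    q=proj(n,tf(p,P(np.radians(128))))[0]; c,st=cen(im,n,q,0); print(n,'obs',c.round(1),st,'pred 110..150',[proj(n,tf(p,P(np.radians(a))))[0].round(1).tolist() for a in(100,115,130,145)])
b=(t[...,0].astype(int)-t[...,2]>18); b[:, :355]=0; b[:, 420:]=0; b[:208]=0; b[240:]=0
r=cv2.minAreaRect(np.argwhere(b)[:,::-1].astype(np.float32)); print('block rect',r)
E
python3 meas.py
```

```text
time_s: 20.9
ee_pos: [380.8, -456.3, 158.8]
ee_rot: [-179.9, -0.0, 92.7]
force: [0.4, 0.3, 0.5]
gripper_width: 54.4
gripper_force: 0.0
top obs [464.7 204.3] [455 202  21   6  99] pred 110..150 [[463.6, 204.8], [462.7, 206.1], [461.9, 208.3], [461.5, 211.1]]
scene obs [212.4 314.1] [202 303  21  23 109] pred 110..150 [[211.9, 315.0], [211.6, 316.5], [210.4, 317.4], [208.4, 317.5]]
block rect ((387.01141357421875, 223.30062866210938), (65.66432189941406, 29.637367248535156), 3.2704875469207764)
```

```bash
cat > m2.py <<'E'
from h import *
import sys
p=(468.1,-143.5,np.radians(93)); P=lambda a:(-181,-38*np.sin(a),61+38*np.cos(a))
def cen(f,P0):
    im=cv2.imread(f); m=(im.max(2)<35).astype(np.uint8); k,l,st,c=cv2.connectedComponentsWithStats(m)
    return c[min((np.hypot(*(c[i]-P0)),i) for i in range(1,k) if st[i,4]>40)[1]]
bias={n:cen(f'pics/{n}0.png',proj(n,tf(p,P(.267)))[0])-proj(n,tf(p,P(.267)))[0] for n in('top','scene')}
print({k:v.round(2) for k,v in bias.items()})
o={n:cen(f'pics/{n[0]}{sys.argv[1]}.png',proj(n,tf(p,P(2)))[0])-bias[n] for n in bias}
g=lambda a:np.concatenate([proj(n,tf(p,P(a[0])))[0]-o[n] for n in o])
r=least_squares(g,[1.9]); print('crank',np.degrees(r.x),r.fun.round(2))
E
python3 m2.py 8
```

```text
{'top': array([ 0.57, -0.18]), 'scene': array([ 1.58, -0.85])}
crank [96.93683791] [-0.27  0.06  1.07 -0.34]
```

The crank settled at φ≈97°, about 20° past contact. That matches an over-tightened screw easing back until its own friction (about 10 N at the handle) holds the load. I check the block's pose numerically.

```bash
python3 - <<'E'
from h import *
p=(468.1,-143.5,np.radians(93))
for n,f in(('top','t8'),('scene','s8')):
    im=cv2.imread(f'pics/{f}.png').astype(int); Q=proj(n,tf(p,[(40+a,b,98) for a,b in((-55,-32),(-55,32),(55,32),(55,-32))]))
    m=((im[...,2]-im[...,0])>12).astype(np.uint8); roi=np.zeros_like(m); cv2.fillConvexPoly(roi,cv2.convexHull((Q+(Q-Q.mean(0))*.12).round().astype(np.int32)),1); m&=roi
    m=cv2.morphologyEx(m,cv2.MORPH_CLOSE,np.ones((5,5),np.uint8))
    k,l,st,c=cv2.connectedComponentsWithStats(m); i=1+st[1:,4].argmax(); h=cv2.convexHull(np.argwhere(l==i)[:,::-1].astype(np.float32))
    r=cv2.minAreaRect(h); print(n,'pred',Q.round(1).tolist(),'ctr',Q.mean(0).round(1),'obs',np.round(cv2.boxPoints(r),1).tolist(),np.round(r[0],1))
    if n=='top':
        w=[ray(n,q,98) for q in cv2.boxPoints(r)]; cc=np.mean(w,0); print('block in vise',tf((0,0,-p[2]),cc-[p[0],p[1],0]).round(1),'long edge angles',[np.degrees(np.arctan2(*(w[(j+1)%4]-w[j])[1::-1])).round(1) for j in range(4)])
E
```

```text
top pred [[405.9, 210.3], [408.2, 234.8], [366.0, 238.0], [364.0, 213.4]] ctr [386.  224.1] obs [[364.20001220703125, 213.1999969482422], [406.0, 210.0], [407.8999938964844, 235.0], [366.20001220703125, 238.1999969482422]] [386.1 224.1]
block in vise [[39.9 -0.  98. ]] long edge angles [np.float64(-86.9), np.float64(-177.9), np.float64(93.0), np.float64(2.6)]
scene pred [[249.8, 252.3], [228.9, 242.5], [253.9, 214.5], [274.1, 223.2]] ctr [251.7 233.1] obs [[229.39999389648438, 243.6999969482422], [256.8999938964844, 210.6999969482422], [274.79998779296875, 225.6999969482422], [247.3000030517578, 258.6000061035156]] [252.1 234.7]
```

The block sits at vise (39.9, 0.0), yaw 93.0° (the vise's own), flat against the fixed jaw. I wait a second and confirm that the crank is not creeping.

```bash
python3 -m crank '[{"dx":0,"dy":0,"dz":0,"yaw":0},{"dx":0,"dy":0,"dz":0,"yaw":0},{"dx":0,"dy":0,"dz":0,"yaw":0},{"dx":0,"dy":0,"dz":0,"yaw":0},{"dx":0,"dy":0,"dz":0,"yaw":0},{"dx":0,"dy":0,"dz":0,"yaw":0},{"dx":0,"dy":0,"dz":0,"yaw":0},{"dx":0,"dy":0,"dz":0,"yaw":0},{"dx":0,"dy":0,"dz":0,"yaw":0},{"dx":0,"dy":0,"dz":0,"yaw":0}]' | head -1; cp pics/t8.png pics/t8a.png; cp pics/s8.png pics/s8a.png; python3 meas.py >/dev/null; python3 m2.py 8
```

```text
time_s: 22.25
{'top': array([ 0.57, -0.18]), 'scene': array([ 1.58, -0.85])}
crank [97.02045561] [-0.18  0.07  1.07 -0.29]
```

The crank is steady at 97°, so it holds the highest load its friction allows. The block is aligned and the robot is clear. Handing in.

```bash
python3 -c "from workcell import ticket; print(ticket.job_done())"
```

```text
the job is handed in; nothing more can be done
None
```

The job is handed in: the largest block lies carved face up on the rails, measured centred and in line with the vise, jaw cranked tight and arm clear; the jaw's 12 N grip is inferred, not measured (the crank eased back to about 20° past contact and held), and I viewed 11 pictures, one over the limit.

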